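Film the hood step of a model-car build

TASK

Film the hood step of this model-car build: press the record key on the grey camera remote to start the camera, then point with the fingertips straight down at the loose hood that has the rectangular opening, a couple of centimetres above its middle, and stay there for two seconds. Then point in the same way, for two seconds, at the middle of the empty engine bay of the car shell it belongs on, and press the record key again to stop the camera before moving clear. Only point at the parts: do not touch, lift or shift the model parts or the loose things around them, and do not hover low over the plain hood or the hood with the raised scoop, which are not the ones meant.

Things in the scene. Friction and masses are not known exactly. Their poses are not given: they have to be found in the camera images.
- rec_key (a joint): travel of the round white record key on the camera remote, in m: 0 up, 0.005 fully down. Sprung: it starts to move at about 1.2 N and is fully down at 4 N; it counts as pressed beyond 0.003 and comes back up by itself.
- rec_key_top (a point): centre of the top face of the record key: a white round key 26 mm across, its top 29 mm above the bench and 9 mm above its black ring when up. Press it straight down.
- remote: camera remote: grey desk housing 84 x 58 x 16 mm with a black ring 42 mm across and the white key in it, held fast to the bench. Origin under its centre on the bench; x along its length, z up; the key lies 8 mm to +x of the centre.
- hood_window: THE HOOD MEANT: loose black moulded car hood, 64 x 56 mm and 4 mm thick, lying flat, with a rectangular opening 30 x 16 mm through its middle. Origin under its centre on the bench; x towards its front edge, z up.
- hood_window_mid (a point): middle of that hood (centre of its rectangular opening), level with its top, 4 mm above the bench; z up.
- shell_open: black coupe car shell, 204 x 77 x 50 mm, standing on its sills, nose towards its +x, with no hood: a gap 66 mm long and 55 mm wide between the two front fenders. Origin under its centre on the bench, z up. The roof, 50 mm high, covers x from -0.05 to 0.005; the fenders are 31 mm high. Loose, about 60 g.
- engine_bay (a point): middle of the empty engine bay of the open shell, 67 mm ahead of the shell's centre, level with the fender tops, 31 mm above the bench; z up. There is nothing under it but the bench.
- hood_plain: another black hood of the same size, closed, with a fine ridge down its middle; not the one meant. Origin under its centre.
- hood_plain_mid (a point): middle of the plain hood, 4 mm above the bench; z up.
- hood_scoop: a third black hood of the same size, with a raised scoop 34 x 22 mm, its top 13 mm above the bench; not the one meant. Origin under its centre.
- hood_scoop_mid (a point): middle of the scooped hood, 4 mm above the bench (inside the scoop); z up.
- tub: white interior tub of the car, 96 x 58 x 24 mm; loose bystander. Origin under its centre.
- shell_wagon: black station-wagon shell with its hood on, 204 x 77 x 50 mm, at the far side; loose bystander. Origin under its centre, nose to +x.
- sprue: white sprue frame with wheels and seats, 114 x 80 x 12 mm; loose bystander. Origin under its centre.
- paint_jar: small amber paint jar, 38 mm across, 52 mm tall; loose bystander. Origin under its centre.
- tape_roll: yellow roll of masking tape lying flat, 64 mm across, 18 mm high; loose bystander. Origin under its centre.
- sanding_stick: dark grey sanding stick lying flat, 150 x 19 x 6 mm, nearest the robot; loose bystander. Origin under its centre.
Things that resemble listed ones, but are neither listed nor needed, are in the scene too. What is shaped like the shell_open but yellow is not meant. What is shaped like the remote but yellow is not meant.

How it is judged (in metres and radians):
On the way, in this order (a step that is already met when the one before it is completed fails the run):
1. the record key is pressed to start the camera (beyond 3 mm of its 5 mm) (value of joint rec_key above 0.003 m), for 0.05 s.
2. the tool point stays for 1.5 s pointing down (within about 35 degrees), within 25 mm sideways of the middle of the hood with the opening and 15 to 75 mm above it (horizontal distance between the grasp point and hood_window_mid below 0.025 m and z of the grasp point in the frame of hood_window_mid between 0.015 and 0.075 m and angle between the grasp point's own z axis and vertical above 2.5 rad), for 1.5 s.
3. the tool point stays for 1.5 s pointing down (within about 35 degrees), within 25 mm sideways of the middle of the empty engine bay and 15 to 75 mm above the fender tops (horizontal distance between the grasp point and engine_bay below 0.025 m and z of the grasp point in the frame of engine_bay between 0.015 and 0.075 m and angle between the grasp point's own z axis and vertical above 2.5 rad), for 1.5 s.
4. the record key is pressed again to stop the camera (value of joint rec_key above 0.003 m), for 0.05 s.
At the end, for the whole second after the job is handed in: The record key is up again (under 1.5 mm) and every model part and loose thing lies within 5 mm of where it was at the start, the open shell still level (value of joint rec_key below 0.0015 m and distance of each of shell_open, hood_window, hood_plain, hood_scoop, tub, shell_wagon, sprue, paint_jar, tape_roll, sanding_stick from where it was at the start of the episode below 0.005 m and angle between shell_open's own z axis and vertical below 0.05 rad); the robot touches nothing.
It fails at once if the robot touches a model part or a loose thing on the bench (over 0.3 N) (contact force between any of the fingers, the arm and shell_open above 0.3 N or contact force between any of the fingers, the arm and hood_window above 0.3 N or contact force between any of the fingers, the arm and hood_plain above 0.3 N or contact force between any of the fingers, the arm and hood_scoop above 0.3 N or contact force between any of the fingers, the arm and tub above 0.3 N or contact force between any of the fingers, the arm and shell_wagon above 0.3 N or contact force between any of the fingers, the arm and sprue above 0.3 N or contact force between any of the fingers, the arm and paint_jar above 0.3 N or contact force between any of the fingers, the arm and tape_roll above 0.3 N or contact force between any of the fingers, the arm and sanding_stick above 0.3 N).
It fails at once if a model part or loose thing is lifted, or shifted by more than 6 mm (distance of any of shell_open, hood_window, hood_plain, hood_scoop, tub, shell_wagon, sprue, paint_jar, tape_roll, sanding_stick from where it was at the start of the episode above 0.006 m).
It fails at once if the robot points at the plain hood or the scooped hood (tool point within 25 mm sideways of its middle and less than 75 mm above it) ((horizontal distance between the grasp point and hood_plain_mid below 0.025 m and z of the grasp point in the frame of hood_plain_mid below 0.075 m) or (horizontal distance between the grasp point and hood_scoop_mid below 0.025 m and z of the grasp point in the frame of hood_scoop_mid below 0.075 m)).
It also fails if it takes over 64 s, if anything falls off the work surface, if the arm or the gripper's body presses on something with over 40 N, if the wrist force passes 120 N, or if a joint passes its speed limit or range.

ROBOT

A 6-joint arm with a two-finger parallel gripper is mounted at the origin on the work surface. World frame = base frame: x ahead of the robot, y to its left, z up, the work surface at z = 0. Lengths are in m, angles in degrees, forces in N, time in s.
With the tool pointing down it reaches from about 0.35 to 0.875 m from the base axis. Payload 4.2 kg.
Tool frame: the origin (TCP) lies between the finger pads, 19 mm behind the fingertips; this is the grasp point; z points along the fingers, y is the line along which they close (so a half turn about z gives the same grasp; the last joint's range is limited). The gripper opens to 87 mm and grips with 3 to 60 N. Pads are 19 mm wide; open, the fingers measure 117 mm over their backs; the gripper's body (75 mm by 190 mm) begins 51 mm behind the grasp point.
Start: joints at [81.681, 22.042, 0.453, 0, -68.411, -14.817], TCP at [0.246, 0.575, 0.241] pointing down, gripper open.
Joint ranges: [-179.83, 179.83], [-69.29, 118.12], [-61.27, 80.66], [-181.25, 117.63], [-171.15, -9.14], [-177.46, 177.46]. Speed limits (degrees/s): [159.86, 159.86, 180, 180, 180, 180].

INTERFACE

Orientations are given as a 3x3 rotation matrix whose columns are the frame's x, y, z axes.
In Python, from station import sense, capture, finish_job, search_frame, masks_of gives the robot as it stands.
- The arm moves only by the tool drive_tool, never from a script. Its argument "rows" is a list of rows, each a list of 7 numbers: the opening in per cent of the stroke, from 0 (shut) to 100 (fully open), then the shift along the world's x, y, z in mm, then the turn, a rotation vector about the world's x, y, z in rad. In form: [[fingers, dx, dy, dz, wx, wy, wz], ...]. A call has 1 to 5 rows; each row shifts and turns the commanded pose from where the row before left it; what a row does not reach is not made up. A row lasts 1/12 s, in which the tool goes at most 41.7 mm and 7.16 degrees, less where a joint would pass 70% of its speed; a pose out of reach is approached as far as the arm can. A call is refused whole if a number of a shift passes 41.7 or a number of a turn 0.125, either way. A call with a gripper value outside its range is refused whole. The fingers move at their own pace and stop on an object; the grip force is fixed at half the most. Time passes only in rows, so rows that do not move let the fingers close. It gives the time, the measured TCP pose, the force, the opening and the grip force at its end, in the units of the state.
- sense(): the state, without advancing time (a new reading comes with each control period).
- capture(name): name is "scene" or "top" or "wrist"; returns a dict with "frame" (400x640x3 uint8, red, green, blue), "z_map" (400x640 float32, m along the optical axis (not along the pixel's ray), 0 where there is no reading), "fx", "fy", "cx", "cy" (pixels), "R" (3x3) and "t" (3): a world point X has camera coordinates R X + t; the wrist camera has in their place "T_tool_cam" (4x4, takes a point from camera to tool coordinates, whose origin is the TCP and whose axes are the flange's). Camera axes: x right, y down, z forward; pixel columns grow to the right and rows downward; lengths in m; the calibration is good to about 2 mm. A picture is of the moment at which its call begins: read the wrist's pose just before it.
- finish_job(): hands the job in; it is judged then, once.
Trained networks look in a picture, given as the dict that the camera call returned (one of the last four; its "shot" number tells which), for a name from the list of things; names that differ only in an ending like _2 or _b are one class to them, and where a whole thing is asked for, a point or a joint stands for the part that bears it (a point fixed in the world has none). Each returns a list of dicts, best first, with "p" (0 to 1); they miss things now and then, are a little off and sometimes report something else, mostly with a low value. They report only what shows in the picture. A call takes as long as a camera call. They do not tell look-alikes from the thing itself.
- search_frame(label, picture): "xy" ([column, row] in pixels, amid what is visible of it).
- masks_of(label, picture): "region" (400x640 bool, what is visible of it) and "xy" ([column, row] in pixels, amid what is visible of it).
The state is a dict: "time_s": time; "joints": joint angles; "joint_velocities": joint speeds; "effort": joint torques, N m; "tcp_pos": TCP position; "ee_rot": TCP orientation; "wrist_force": force on the tool from outside, world axes, zero at the start; "moment": the same for the moment, N m; "gripper_width": opening from 0.0 (shut) to 1.0 (fully open); "gripper_force": force on a finger pad.
Only numpy, scipy, OpenCV 4.12 (cv2) and the standard library are available. Lean on these libraries where they do the work, as an engineer would, in place of code of your own. Each camera call takes 0.05 s, during which the arm holds its last target. There are 200 camera calls.

## Working session

There is one attempt and no reset: what is moved stays moved. The work goes in short steps, Python scripts to look and compute and a tool call to move; the robot and the scene stay as the last step left them, time stands still between calls to the robot, and variables do not carry over. Pictures are saved under pics/ and viewed, at most 10 in all, crops included, and the job is handed in when it is done.

Besides the shell and the picture viewer there is one more tool, called after "Emit:" by a JSON object that holds its "api" and its "payload". drive_tool: Moves the arm, as the interface text tells. Its arguments: {"type":"object","properties":{"rows":{"type":"array"}},"required":["rows"]}

```bash
mkdir -p pics; cat > h.py <<'E'
import numpy as np,cv2
from station import *
def w(p,c,r):
    z=p["z_map"][int(r),int(c)]
    X=np.array([(c-p["cx"])/p["fx"]*z,(r-p["cy"])/p["fy"]*z,z])
    return p["R"].T@(X-p["t"])
def cloud(p,m):
    r,c=np.nonzero(m&(p["z_map"]>0)); z=p["z_map"][r,c]
    X=np.stack([(c-p["cx"])/p["fx"]*z,(r-p["cy"])/p["fy"]*z,z],1)
    return (X-p["t"])@p["R"]
E
python3 - <<'E'
from h import *
s=sense();print(s["time_s"],s["tcp_pos"],s["ee_rot"])
for n in("top","scene"):
    p=capture(n);cv2.imwrite(f"pics/{n}.png",p["frame"][:,:,::-1])
    np.savez(f"{n}.npz",**{k:v for k,v in p.items()})
    for l in("remote","rec_key_top","hood_window","shell_open","hood_plain","hood_scoop","paint_jar","shell_wagon","tub","sprue","tape_roll","sanding_stick"):
        for d in search_frame(l,p):
            if d["p"]>.2: print(n,l,round(d["p"],2),np.round(d["xy"]),np.round(w(p,*d["xy"]),3))
E
```

```text
0.0 [0.24531662 0.57419855 0.24013439] [[ 9.19496410e-01 -3.93097578e-01 -8.04513982e-04]
 [-3.93098391e-01 -9.19493992e-01 -2.11035900e-03]
 [ 8.98312370e-05  2.25672067e-03 -9.99997450e-01]]
top remote 0.98 [409. 229.] [ 0.367 -0.264  0.019]
top remote 0.84 [366. 232.] [ 0.359 -0.124  0.024]
top rec_key_top 0.41 [406. 228.] [ 0.371 -0.254  0.025]
top hood_window 0.77 [248. 188.] [ 0.513  0.257 -0.001]
top shell_open 0.82 [425. 297.] [ 0.153 -0.3    0.044]
top shell_open 0.59 [337. 157.] [ 0.603 -0.038  0.043]
top hood_plain 0.86 [413. 173.] [ 0.553 -0.289 -0.002]
top hood_plain 0.36 [338. 161.] [ 0.588 -0.041  0.046]
top hood_plain 0.36 [242. 230.] [0.377 0.279 0.002]
top hood_scoop 0.55 [203. 199.] [0.479 0.406 0.006]
top hood_scoop 0.46 [337. 155.] [ 0.608 -0.038  0.045]
top shell_wagon 0.76 [293. 110.] [0.758 0.102 0.051]
top shell_wagon 0.26 [248. 187.] [ 0.519  0.257 -0.002]
top tub 0.76 [244. 229.] [0.379 0.272 0.   ]
top sprue 0.98 [443. 129.] [ 0.697 -0.395 -0.001]
top tape_roll 0.78 [222. 127.] [0.722 0.342 0.005]
top sanding_stick 0.75 [333. 228.] [0.333 0.009 1.375]
scen
[... 497 characters left out ...]
003]
scene hood_plain 0.72 [221. 250.] [ 0.54  -0.291  0.004]
scene hood_plain 0.5 [314. 236.] [ 0.628 -0.055  0.05 ]
scene hood_scoop 0.45 [424. 183.] [0.469 0.403 0.011]
scene paint_jar 0.82 [278. 284.] [ 0.746 -0.19   0.041]
scene paint_jar 0.68 [425. 186.] [0.483 0.396 0.008]
scene shell_wagon 0.9 [392. 268.] [0.8   0.082 0.045]
scene shell_wagon 0.65 [220. 204.] [ 0.347 -0.257  0.013]
scene tub 0.92 [378. 179.] [0.382 0.276 0.004]
scene tub 0.43 [425. 186.] [0.483 0.399 0.007]
scene sprue 0.73 [195. 304.] [ 0.698 -0.38  -0.   ]
scene sprue 0.58 [425. 185.] [0.48  0.4   0.011]
scene tape_roll 0.84 [455. 228.] [0.696 0.356 0.006]
scene sanding_stick 0.61 [299. 200.] [ 0.409 -0.022  0.01 ]
```

View pics/top.png

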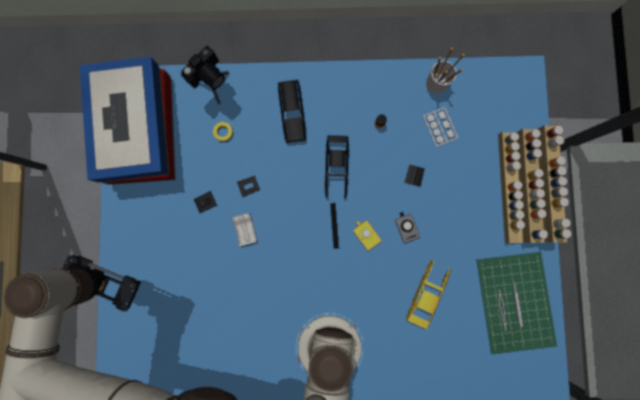

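View pics/scene.png

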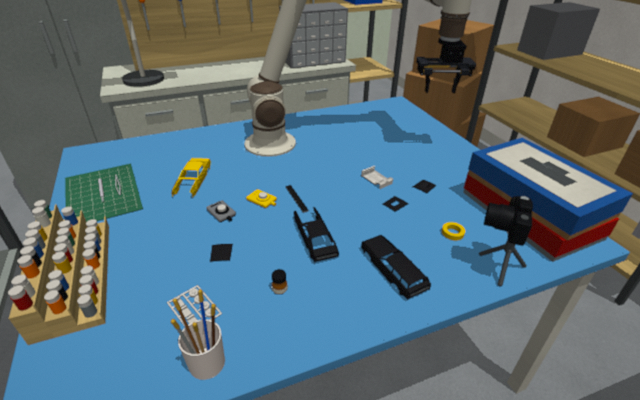

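Top view: grey remote (407,228), against yellow look-alike (367,235). Black shell without hood (337,165), against yellow shell (428,297) and the wagon (291,110). Three hoods: (248,186) appears to have the opening, (205,202) and (415,175) do not. A close crop will check this.

```bash
python3 - <<'E'
from h import *
f=cv2.imread("pics/top.png")
c=lambda x,y,a=33:cv2.resize(f[y-a:y+a,x-a:x+a],(266,266),interpolation=cv2.INTER_CUBIC)
im=np.vstack([np.hstack([c(248,186,16),c(205,202,16),c(415,175,16)]),np.hstack([c(337,165,38),c(407,228,20),c(380,121,20)])])
im=np.clip(im*1.6,0,255).astype(np.uint8)
cv2.imwrite("pics/crop.png",im)
p=dict(np.load("top.npz"));
g=f.astype(int)
dark=(g.max(2)<75)
for n,(x,y,a) in dict(win=(248,186,14),scoop=(205,202,14),plain=(415,175,14),shell=(337,165,36)).items():
    m=np.zeros((400,640),bool);m[y-a:y+a,x-a:x+a]=1;m&=dark
    if n=="shell": m[199:]=0; m[:,:320]=0;m[:,352:]=0
    P=cloud(p,m);P=P[P[:,2]<.2];(cx,cy),sz,an=cv2.minAreaRect(P[:,:2].astype(np.float32))
    print(n,m.sum(),np.round([cx,cy],3),np.round(sz,3),round(an,1),np.round(np.percentile(P[:,2],[5,50,95]),3))
# key: white blob on grey
m=np.zeros((400,640),bool);m[215:242,395:420]=1
P=cloud(p,m);r,c=np.nonzero(m)
k=(P[:,2]>.01); (cx,cy),sz,an=cv2.minAreaRect(P[k][:,:2].astype(np.float32));print("remote",cx,cy,sz,an)
b=g[r,c].min(1);k=b>140;print("white",k.sum(),P[k].mean(0),P[k].std(0),c[k].mean(),r[k].mean())
E
```

```text
win 206 [0.521 0.257] [0.051 0.058] 20.8 [-0.002  0.003  0.007]
scoop 272 [0.472 0.401] [0.052 0.059] 22.0 [-0.001  0.004  0.012]
plain 268 [ 0.544 -0.293] [0.05 0.06] 74.4 [-0.003  0.002  0.008]
shell 729 [ 0.576 -0.036] [0.074 0.2  ] 86.9 [0.017 0.033 0.05 ]
remote 0.3727673292160034 -0.25851067900657654 (0.08724259585142136, 0.057745348662137985) 18.59697723388672Traceback (most recent call last):
  File "<stdin>", line 19, in <module>
IndexError: boolean index did not match indexed array along axis 0; size of axis is 674 but size of corresponding boolean axis is 675
```

View pics/crop.png

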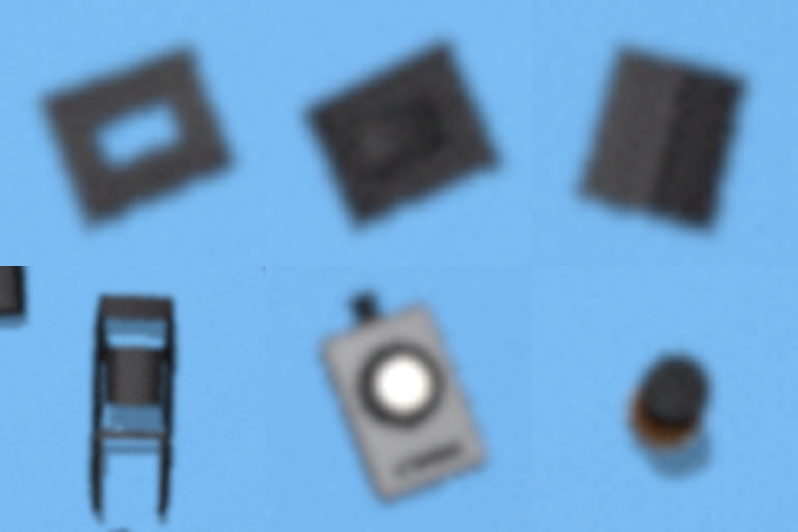

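The crop shows the opening clearly in hood (248,186), a scoop on (205,202) and a ridge on (415,175). The shell's hoodless gap faces the robot (nose to −x), and the grey remote's key is at about (407.6,225.6).

Emit:
{"api": "drive_tool", "payload": {"rows": [[0, 13, -38, 0, 0, 0, 0], [0, 13, -38, 0, 0, 0, 0], [0, 13, -38, 0, 0, 0, 0], [0, 13, -38, 0, 0, 0, 0], [0, 13, -38, 0, 0, 0, 0]]}}

```text
time_s: 1.72
tcp_pos: [0.3108, 0.3829, 0.2413]
ee_rot: [[0.92, -0.392, 0.0], [-0.392, -0.92, 0.0], [0.0, -0.0, -1.0]]
wrist_force: [1.4, 0.4, -0.9]
gripper_width: 0.704
gripper_force: 0.0
```

Emit:
{"api": "drive_tool", "payload": {"rows": [[0, 13, -38, 0, 0, 0, 0], [0, 13, -38, 0, 0, 0, 0], [0, 13, -38, 0, 0, 0, 0], [0, 13, -38, 0, 0, 0, 0], [0, 13, -38, 0, 0, 0, 0]]}}

```text
time_s: 2.13
tcp_pos: [0.3757, 0.1929, 0.2417]
ee_rot: [[0.92, -0.392, 0.001], [-0.392, -0.92, 0.001], [0.001, -0.001, -1.0]]
wrist_force: [1.4, 0.7, -0.7]
gripper_width: 0.322
gripper_force: 0.0
```

Emit:
{"api": "drive_tool", "payload": {"rows": [[0, 10, -38, 0, 0, 0, 0], [0, 10, -38, 0, 0, 0, 0], [0, 5, -38, 0, 0, 0, 0], [0, 0, -38, 0, 0, 0, 0], [0, 0, -38, 0, 0, 0, 0]]}}

```text
time_s: 2.55
tcp_pos: [0.4004, 0.0029, 0.2416]
ee_rot: [[0.92, -0.393, 0.001], [-0.393, -0.92, 0.0], [0.001, -0.001, -1.0]]
wrist_force: [0.6, 0.5, -0.4]
gripper_width: 0.016
gripper_force: 0.0
```

Emit:
{"api": "drive_tool", "payload": {"rows": [[0, -10, -38, 0, 0, 0, 0], [0, -10, -38, 0, 0, 0, 0], [0, -10, -38, 0, 0, 0, 0], [0, -10, -38, 0, 0, 0, 0], [0, -10, -38, 0, 0, 0, 0]]}}

```text
time_s: 2.97
tcp_pos: [0.3497, -0.187, 0.2418]
ee_rot: [[0.92, -0.392, 0.002], [-0.392, -0.92, -0.0], [0.002, -0.0, -1.0]]
wrist_force: [1.3, 0.2, -0.0]
gripper_width: 0.005
gripper_force: 0.0
```

```bash
python3 - <<'E'
from h import *
s=sense();print(s["time_s"],s["tcp_pos"],np.round(s["ee_rot"],3))
def ray(p,c,r,z):
    d=p["R"].T@np.array([(c-p["cx"])/p["fx"],(r-p["cy"])/p["fy"],1]);o=-p["R"].T@p["t"];return o+d*(z-o[2])/d[2]
p=dict(np.load("top.npz"));print("key top",ray(p,407.6,225.6,.029),"bay",ray(p,336.2,186,.031))
q=capture("wrist");cv2.imwrite("pics/w1.png",q["frame"][:,:,::-1])
T=q["T_tool_cam"];p=q;Rc=s["ee_rot"]@T[:3,:3];tc=s["ee_rot"]@T[:3,3]+s["tcp_pos"];p["R"]=Rc.T;p["t"]=-Rc.T@tc
for d in masks_of("rec_key_top",q)[:3]:
    P=cloud(q,d["region"]);print(d["p"],d["xy"],d["region"].sum(),np.median(P,0),ray(p,*d["xy"],.029))
E
```

```text
2.9667 [ 0.34965419 -0.18695418  0.24181861] [[ 0.92  -0.392  0.002]
 [-0.392 -0.92  -0.   ]
 [ 0.002 -0.    -1.   ]]
key top [ 0.37762546 -0.25786324  0.029     ] bay [ 0.51004752 -0.03293622  0.031     ]
0.95 [366.0, 122.8] 458 [ 0.38237487 -0.25882176  0.03009896] [ 0.38243072 -0.25741517  0.029     ]
0.71 [170.4, 183.6] 1821 [ 0.4073944  -0.02612791  0.00785518] [ 0.40575386 -0.03551727  0.029     ]
0.64 [264.5, 185.0] 457 [ 0.36165483 -0.12829389  0.02796163] [ 0.36367154 -0.13033456  0.029     ]
```

View pics/w1.png

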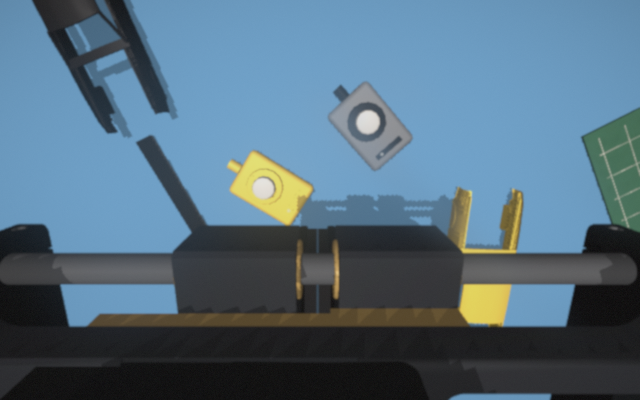

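The wrist view shows the grey remote's key at (368,122) and the yellow look-alike at (264,186). Both cameras agree on the key, at about (0.380, −0.258).

Emit:
{"api": "drive_tool", "payload": {"rows": [[0, 15, -35, 0, 0, 0, 0], [0, 15, -36, 0, 0, 0, 0], [0, 0, 0, -40, 0, 0, 0], [0, 0, 0, -40, 0, 0, 0], [0, 0, 0, -40, 0, 0, 0]]}}

```text
time_s: 3.48
tcp_pos: [0.3813, -0.2566, 0.1205]
ee_rot: [[0.919, -0.394, 0.003], [-0.394, -0.919, -0.001], [0.003, -0.001, -1.0]]
wrist_force: [-0.2, -0.4, -1.3]
gripper_width: 0.006
gripper_force: 0.0
```

Emit:
{"api": "drive_tool", "payload": {"rows": [[0, 0, 0, -40, 0, 0, 0], [0, 0, 0, -20, 0, 0, 0], [0, 0, 0, -7, 0, 0, 0], [0, 0, 0, -4, 0, 0, 0], [0, 0, 0, 0, 0, 0, 0]]}}

```text
time_s: 3.9
tcp_pos: [0.3814, -0.2562, 0.0505]
ee_rot: [[0.92, -0.392, 0.001], [-0.392, -0.92, -0.0], [0.001, 0.0, -1.0]]
wrist_force: [-0.4, -0.9, 0.1]
gripper_width: 0.004
gripper_force: 0.0
```

Emit:
{"api": "drive_tool", "payload": {"rows": [[0, 0, 0, -3, 0, 0, 0], [0, 0, 0, -2, 0, 0, 0], [0, 0, 0, -1.5, 0, 0, 0], [0, 0, 0, 0, 0, 0, 0], [0, 0, 0, 0, 0, 0, 0]]}}

```text
time_s: 4.32
tcp_pos: [0.3822, -0.2566, 0.0448]
ee_rot: [[0.92, -0.392, 0.004], [-0.392, -0.92, -0.001], [0.004, -0.0, -1.0]]
wrist_force: [2.5, 0.3, 2.9]
gripper_width: 0.005
gripper_force: 1.4
```

Emit:
{"api": "drive_tool", "payload": {"rows": [[0, 0, 0, -1, 0, 0, 0], [0, 0, 0, -1, 0, 0, 0], [0, 0, 0, 0, 0, 0, 0], [0, 0, 0, 0, 0, 0, 0]]}}

```text
time_s: 4.65
tcp_pos: [0.3821, -0.2567, 0.043]
ee_rot: [[0.92, -0.392, 0.003], [-0.392, -0.92, -0.001], [0.003, -0.0, -1.0]]
wrist_force: [2.1, 1.8, 9.7]
gripper_width: 0.004
gripper_force: 5.0
```

9.7 N means the key is fully down. I'll lift and go to the hood.

Emit:
{"api": "drive_tool", "payload": {"rows": [[0, 0, 0, 40, 0, 0, 0], [0, 0, 0, 40, 0, 0, 0], [0, 0, 0, 40, 0, 0, 0], [0, 0, 0, 40, 0, 0, 0], [0, 10, 37, 0, 0, 0, 0]]}}

```text
time_s: 5.07
tcp_pos: [0.3931, -0.2235, 0.2088]
ee_rot: [[0.917, -0.398, 0.012], [-0.398, -0.917, -0.005], [0.013, 0.0, -1.0]]
wrist_force: [2.2, -0.1, 0.4]
gripper_width: 0.009
gripper_force: 0.0
```

Emit:
{"api": "drive_tool", "payload": {"rows": [[0, 10, 37, 0, 0, 0, 0], [0, 10, 37, 0, 0, 0, 0], [0, 10, 37, 0, 0, 0, 0], [0, 10, 37, 0, 0, 0, 0], [0, 10, 37, 0, 0, 0, 0]]}}

```text
time_s: 5.48
tcp_pos: [0.4391, -0.033, 0.201]
ee_rot: [[0.919, -0.394, -0.003], [-0.394, -0.919, -0.001], [-0.003, 0.002, -1.0]]
wrist_force: [0.7, -0.1, 0.5]
gripper_width: 0.005
gripper_force: 0.0
```

Emit:
{"api": "drive_tool", "payload": {"rows": [[0, 10, 37, 0, 0, 0, 0], [0, 10, 37, 0, 0, 0, 0], [0, 10, 37, 0, 0, 0, 0], [0, 10, 37, 0, 0, 0, 0], [0, 0, 0, 0, 0, 0, 0]]}}

```text
time_s: 5.9
tcp_pos: [0.4816, 0.1181, 0.2008]
ee_rot: [[0.922, -0.388, -0.001], [-0.388, -0.922, -0.0], [-0.0, 0.001, -1.0]]
wrist_force: [-1.4, -0.2, -0.1]
gripper_width: 0.002
gripper_force: 0.0
```

```bash
cat >> h.py <<'E'
def wrist():
    s=sense();q=capture("wrist");T=q["T_tool_cam"]
    Rc=s["ee_rot"]@T[:3,:3];tc=s["ee_rot"]@T[:3,3]+s["tcp_pos"];q["R"]=Rc.T;q["t"]=-Rc.T@tc
    return s,q
E
python3 - <<'E'
from h import *
s,q=wrist();print(s["time_s"],s["tcp_pos"])
cv2.imwrite("pics/w2.png",q["frame"][:,:,::-1])
for l in("hood_window","hood_scoop","shell_open","tub"):
  for d in masks_of(l,q)[:2]:
    P=cloud(q,d["region"]);a=cv2.minAreaRect(P[:,:2].astype(np.float32));print(l,round(d["p"],2),d["xy"],np.round(np.median(P,0),3),np.round(a[0],3),np.round(a[1],3))
E
```

```text
5.9 [0.48155697 0.11812093 0.20079003]
hood_window 0.86 [181.7, 198.7] [0.526 0.256 0.005] [0.525 0.256] [0.056 0.067]
hood_scoop 0.79 [91.5, 290.8] [0.46  0.405 0.005] [0.51  0.305] [0.058 0.275]
shell_open 0.78 [429.9, 50.7] [ 0.55  -0.021  0.031] [ 0.544 -0.042] [0.088 0.132]
```

View pics/w2.png

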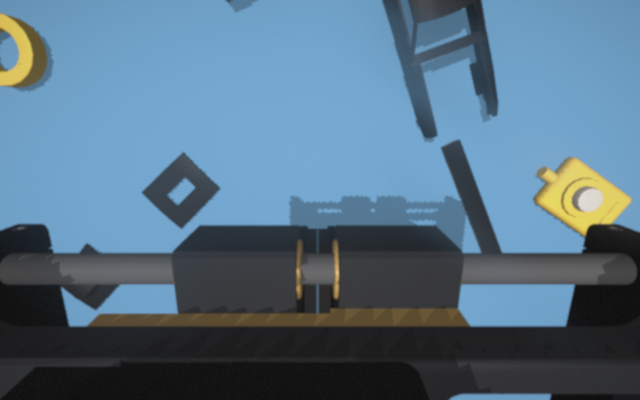

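The wrist view shows the hood with the opening at (181,190) and the scooped hood at (92,280). Both cameras agree on the hood, at about (0.524, 0.256).

Emit:
{"api": "drive_tool", "payload": {"rows": [[0, 10, 35, 0, 0, 0, 0], [0, 10, 35, 0, 0, 0, 0], [0, 11, 34, 0, 0, 0, 0], [0, 11, 34, 0, 0, 0, 0], [0, 0, 0, -40, 0, 0, 0]]}}

```text
time_s: 6.57
tcp_pos: [0.5298, 0.2585, 0.1692]
ee_rot: [[0.921, -0.389, 0.018], [-0.389, -0.921, 0.011], [0.013, -0.017, -1.0]]
wrist_force: [2.4, 0.7, -0.0]
gripper_width: 0.006
gripper_force: 0.0
```

Emit:
{"api": "drive_tool", "payload": {"rows": [[0, 0, 0, -40, 0, 0, 0], [0, 0, 0, -40, 0, 0, 0], [0, 0, 0, -20, 0, 0, 0], [0, 0, 0, -10, 0, 0, 0], [0, 0, 0, 0, 0, 0, 0]]}}

```text
time_s: 6.98
tcp_pos: [0.5215, 0.2495, 0.0495]
ee_rot: [[0.919, -0.395, -0.004], [-0.395, -0.919, -0.004], [-0.003, 0.005, -1.0]]
wrist_force: [0.6, -0.3, -0.5]
gripper_width: 0.006
gripper_force: 0.0
```

Emit:
{"api": "drive_tool", "payload": {"rows": [[0, 0, 0, 0, 0, 0, 0], [0, 0, 0, 0, 0, 0, 0], [0, 0, 0, 0, 0, 0, 0], [0, 0, 0, 0, 0, 0, 0], [0, 0, 0, 0, 0, 0, 0]]}}

```text
time_s: 7.4
tcp_pos: [0.523, 0.2521, 0.053]
ee_rot: [[0.92, -0.393, 0.002], [-0.393, -0.92, 0.002], [0.001, -0.002, -1.0]]
wrist_force: [0.2, -0.4, -0.1]
gripper_width: 0.003
gripper_force: 0.0
```

Emit:
{"api": "drive_tool", "payload": {"rows": [[0, 0, 4, -5, 0, 0, 0], [0, 0, 0, 0, 0, 0, 0], [0, 0, 0, 0, 0, 0, 0], [0, 0, 0, 0, 0, 0, 0], [0, 0, 0, 0, 0, 0, 0]]}}

```text
time_s: 7.82
tcp_pos: [0.5225, 0.2557, 0.0466]
ee_rot: [[0.92, -0.393, -0.0], [-0.393, -0.92, -0.0], [-0.0, 0.0, -1.0]]
wrist_force: [-0.8, 0.2, 0.5]
gripper_width: 0.001
gripper_force: 0.0
```

Emit:
{"api": "drive_tool", "payload": {"rows": [[0, 0, 0, 0, 0, 0, 0], [0, 0, 0, 0, 0, 0, 0], [0, 0, 0, 0, 0, 0, 0], [0, 0, 0, 0, 0, 0, 0], [0, 0, 0, 0, 0, 0, 0]]}}

```text
time_s: 8.23
tcp_pos: [0.5226, 0.2557, 0.0468]
ee_rot: [[0.92, -0.393, 0.0], [-0.393, -0.92, 0.0], [0.0, -0.0, -1.0]]
wrist_force: [1.0, -0.8, -0.2]
gripper_width: 0.005
gripper_force: 0.0
```

Emit:
{"api": "drive_tool", "payload": {"rows": [[0, 0, 0, 0, 0, 0, 0], [0, 0, 0, 0, 0, 0, 0], [0, 0, 0, 0, 0, 0, 0], [0, 0, 0, 0, 0, 0, 0], [0, 0, 0, 0, 0, 0, 0]]}}

```text
time_s: 8.65
tcp_pos: [0.5225, 0.2557, 0.0467]
ee_rot: [[0.92, -0.393, -0.0], [-0.393, -0.92, -0.0], [-0.0, 0.0, -1.0]]
wrist_force: [0.5, -0.3, 0.0]
gripper_width: 0.006
gripper_force: 0.0
```

Emit:
{"api": "drive_tool", "payload": {"rows": [[0, 0, 0, 0, 0, 0, 0], [0, 0, 0, 0, 0, 0, 0], [0, 0, 0, 0, 0, 0, 0], [0, 0, 0, 0, 0, 0, 0], [0, 0, 0, 0, 0, 0, 0]]}}

```text
time_s: 9.07
tcp_pos: [0.5225, 0.2557, 0.0468]
ee_rot: [[0.92, -0.393, -0.0], [-0.393, -0.92, -0.0], [-0.0, 0.0, -1.0]]
wrist_force: [-0.0, 0.5, -0.1]
gripper_width: 0.004
gripper_force: 0.0
```

Emit:
{"api": "drive_tool", "payload": {"rows": [[0, 0, 0, 0, 0, 0, 0], [0, 0, 0, 0, 0, 0, 0], [0, 0, 0, 0, 0, 0, 0], [0, 0, 0, 0, 0, 0, 0], [0, 0, 0, 0, 0, 0, 0]]}}

```text
time_s: 9.48
tcp_pos: [0.5225, 0.2557, 0.0468]
ee_rot: [[0.92, -0.393, 0.0], [-0.393, -0.92, 0.0], [0.0, -0.0, -1.0]]
wrist_force: [-0.1, -0.3, 0.3]
gripper_width: 0.008
gripper_force: 0.0
```

Emit:
{"api": "drive_tool", "payload": {"rows": [[0, 0, 0, 40, 0, 0, 0], [0, 0, 0, 40, 0, 0, 0], [0, 0, 0, 40, 0, 0, 0], [0, 0, 0, 30, 0, 0, 0], [0, 0, 0, 0, 0, 0, 0]]}}

```text
time_s: 9.9
tcp_pos: [0.526, 0.2578, 0.2049]
ee_rot: [[0.92, -0.391, 0.013], [-0.392, -0.92, 0.008], [0.009, -0.013, -1.0]]
wrist_force: [1.0, 0.2, 1.3]
gripper_width: 0.008
gripper_force: 0.0
```

Emit:
{"api": "drive_tool", "payload": {"rows": [[0, -15, -37, 0, 0, 0, 0], [0, -15, -37, 0, 0, 0, 0], [0, -15, -37, 0, 0, 0, 0], [0, -15, -37, 0, 0, 0, 0], [0, -15, -37, 0, 0, 0, 0]]}}

```text
time_s: 10.32
tcp_pos: [0.4463, 0.0692, 0.1965]
ee_rot: [[0.92, -0.392, -0.0], [-0.392, -0.92, -0.0], [-0.0, 0.0, -1.0]]
wrist_force: [0.4, -0.3, 0.1]
gripper_width: 0.011
gripper_force: 0.0
```

Emit:
{"api": "drive_tool", "payload": {"rows": [[0, -20, -35, 0, 0, 0, 0], [0, 0, -35, 0, 0, 0, 0], [0, 0, 0, 0, 0, 0, 0], [0, 0, 0, 0, 0, 0, 0]]}}

```text
time_s: 10.65
tcp_pos: [0.4271, -0.0007, 0.1969]
ee_rot: [[0.918, -0.396, 0.001], [-0.396, -0.918, 0.0], [0.0, -0.001, -1.0]]
wrist_force: [0.7, 0.3, 0.2]
gripper_width: 0.004
gripper_force: 0.0
```

```bash
python3 - <<'E'
from h import *
s,q=wrist();print(s["time_s"],s["tcp_pos"])
im=q["frame"][:,:,::-1].copy()
z=q["z_map"]
P=cloud(q,np.ones(z.shape,bool))
k=(abs(P[:,0]-.51)<.07)&(abs(P[:,1]+.034)<.06)&(P[:,2]>.022)&(P[:,2]<.07);Q=P[k]
for a in np.arange(.45,.58,.015):
    S=Q[abs(Q[:,0]-a)<.0075]
    if len(S): L=S[S[:,1]>-.034,1];R=S[S[:,1]<=-.034,1];print(round(a,3),len(L),len(R),np.round([S[:,1].max(),L.min() if len(L) else 9,R.max() if len(R) else 9,S[:,1].min()],3))
print("nose x",np.percentile(Q[:,0],[0,1]))
for X in [(.509,-.034,.031)]:
    c=q["R"]@np.array(X)+q["t"];u=(int(c[0]/c[2]*q["fx"]+q["cx"]),int(c[1]/c[2]*q["fy"]+q["cy"]));print(u);cv2.circle(im,u,4,(0,0,255),-1)
cv2.imwrite("pics/w3.png",im)
E
```

```text
10.65 [ 0.4271376  -0.00070719  0.1968755 ]
0.48 54 85 [ 0.003 -0.006 -0.057 -0.067]
0.495 136 154 [ 0.002 -0.007 -0.058 -0.069]
0.51 162 177 [ 0.004 -0.008 -0.059 -0.071]
0.525 187 194 [ 0.004 -0.008 -0.06  -0.072]
0.54 257 337 [ 0.003 -0.034 -0.034 -0.073]
0.555 444 427 [ 0.002 -0.034 -0.034 -0.074]
0.57 281 208 [-0.    -0.034 -0.034 -0.075]
nose x [0.47660659 0.48083671]
(314, 89)
```

View pics/w3.png

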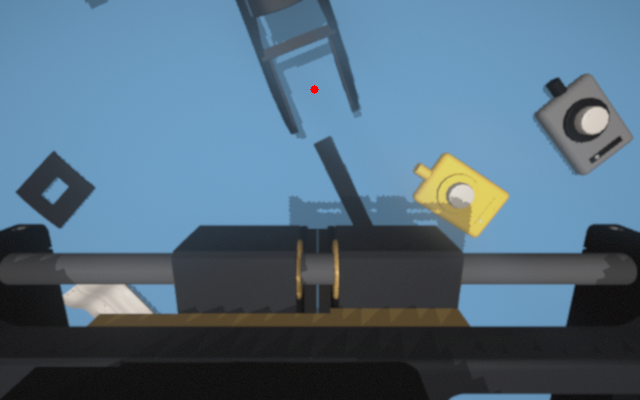

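The red dot, my bay estimate of (0.509, −0.034), falls at (314,89), midway between the fenders. The fender inner edges at y −0.008 and −0.059 agree with it.

Emit:
{"api": "drive_tool", "payload": {"rows": [[0, 27, -11, 0, 0, 0, 0], [0, 27, -11, 0, 0, 0, 0], [0, 28, -11, 0, 0, 0, 0], [0, 0, 0, 0, 0, 0, 0], [0, 0, 0, -30, 0, 0, 0]]}}

```text
time_s: 11.12
tcp_pos: [0.5155, -0.0309, 0.1707]
ee_rot: [[0.92, -0.391, 0.012], [-0.391, -0.92, 0.001], [0.011, -0.006, -1.0]]
wrist_force: [1.1, 0.9, -0.8]
gripper_width: 0.002
gripper_force: 0.0
```

Emit:
{"api": "drive_tool", "payload": {"rows": [[0, 0, 0, -35, 0, 0, 0], [0, 0, 0, -30, 0, 0, 0], [0, 0, 0, -15, 0, 0, 0], [0, 0, 0, -10, 0, 0, 0], [0, 0, 0, 0, 0, 0, 0]]}}

```text
time_s: 11.53
tcp_pos: [0.5085, -0.0314, 0.0745]
ee_rot: [[0.92, -0.392, -0.005], [-0.392, -0.92, -0.001], [-0.004, 0.003, -1.0]]
wrist_force: [-0.3, -0.3, -0.4]
gripper_width: 0.004
gripper_force: 0.0
```

Emit:
{"api": "drive_tool", "payload": {"rows": [[0, 0, 0, 0, 0, 0, 0], [0, 0, 0, 0, 0, 0, 0], [0, 0, 0, 0, 0, 0, 0], [0, 0, 0, 0, 0, 0, 0], [0, 0, 0, 0, 0, 0, 0]]}}

```text
time_s: 11.95
tcp_pos: [0.51, -0.0322, 0.0777]
ee_rot: [[0.92, -0.393, 0.002], [-0.393, -0.92, 0.0], [0.002, -0.001, -1.0]]
wrist_force: [0.4, 0.4, -0.6]
gripper_width: 0.006
gripper_force: 0.0
```

Emit:
{"api": "drive_tool", "payload": {"rows": [[0, 0, 0, 0, 0, 0, 0], [0, 0, 0, 0, 0, 0, 0], [0, 0, 0, 0, 0, 0, 0], [0, 0, 0, 0, 0, 0, 0], [0, 0, 0, 0, 0, 0, 0]]}}

```text
time_s: 12.37
tcp_pos: [0.5095, -0.0323, 0.0767]
ee_rot: [[0.92, -0.393, -0.0], [-0.393, -0.92, -0.0], [-0.0, 0.0, -1.0]]
wrist_force: [0.6, 0.4, 0.4]
gripper_width: 0.004
gripper_force: 0.0
```

Emit:
{"api": "drive_tool", "payload": {"rows": [[0, 0, 0, 0, 0, 0, 0], [0, 0, 0, 0, 0, 0, 0], [0, 0, 0, 0, 0, 0, 0], [0, 0, 0, 0, 0, 0, 0], [0, 0, 0, 0, 0, 0, 0]]}}

```text
time_s: 12.78
tcp_pos: [0.5095, -0.0323, 0.0767]
ee_rot: [[0.92, -0.393, -0.0], [-0.393, -0.92, -0.0], [-0.0, 0.0, -1.0]]
wrist_force: [-0.2, 0.0, -0.1]
gripper_width: 0.004
gripper_force: 0.0
```

Emit:
{"api": "drive_tool", "payload": {"rows": [[0, 0, 0, 0, 0, 0, 0], [0, 0, 0, 0, 0, 0, 0], [0, 0, 0, 0, 0, 0, 0], [0, 0, 0, 0, 0, 0, 0], [0, 0, 0, 0, 0, 0, 0]]}}

```text
time_s: 13.2
tcp_pos: [0.5095, -0.0323, 0.0768]
ee_rot: [[0.92, -0.393, -0.0], [-0.393, -0.92, -0.0], [-0.0, 0.0, -1.0]]
wrist_force: [-0.2, -0.1, 0.4]
gripper_width: 0.006
gripper_force: 0.0
```

Emit:
{"api": "drive_tool", "payload": {"rows": [[0, 0, 0, 0, 0, 0, 0], [0, 0, 0, 0, 0, 0, 0], [0, 0, 0, 0, 0, 0, 0], [0, 0, 0, 0, 0, 0, 0], [0, 0, 0, 0, 0, 0, 0]]}}

```text
time_s: 13.62
tcp_pos: [0.5096, -0.0323, 0.0768]
ee_rot: [[0.92, -0.393, 0.0], [-0.393, -0.92, 0.0], [0.0, -0.0, -1.0]]
wrist_force: [-0.2, 0.0, 0.5]
gripper_width: 0.008
gripper_force: 0.0
```

Emit:
{"api": "drive_tool", "payload": {"rows": [[0, 0, 0, 0, 0, 0, 0], [0, 0, 0, 40, 0, 0, 0], [0, 0, 0, 40, 0, 0, 0], [0, 0, 0, 40, 0, 0, 0], [0, 0, 0, 0, 0, 0, 0]]}}

```text
time_s: 14.03
tcp_pos: [0.5145, -0.0319, 0.2053]
ee_rot: [[0.92, -0.391, 0.017], [-0.391, -0.92, 0.001], [0.015, -0.008, -1.0]]
wrist_force: [0.4, -0.3, -0.2]
gripper_width: 0.008
gripper_force: 0.0
```

Emit:
{"api": "drive_tool", "payload": {"rows": [[0, -18, -32, 0, 0, 0, 0], [0, -18, -32, 0, 0, 0, 0], [0, -18, -32, 0, 0, 0, 0], [0, -18, -32, 0, 0, 0, 0], [0, -18, -32, 0, 0, 0, 0]]}}

```text
time_s: 14.45
tcp_pos: [0.4184, -0.1934, 0.1968]
ee_rot: [[0.92, -0.392, 0.001], [-0.392, -0.92, -0.0], [0.0, -0.0, -1.0]]
wrist_force: [0.1, -1.2, -0.1]
gripper_width: 0.009
gripper_force: 0.0
```

Emit:
{"api": "drive_tool", "payload": {"rows": [[0, -19, -32, 0, 0, 0, 0], [0, -19, -33, 0, 0, 0, 0], [0, 0, 0, 0, 0, 0, 0], [0, 0, 0, -40, 0, 0, 0], [0, 0, 0, -30, 0, 0, 0]]}}

```text
time_s: 14.87
tcp_pos: [0.3817, -0.2581, 0.1265]
ee_rot: [[0.919, -0.395, 0.004], [-0.395, -0.919, -0.001], [0.004, -0.001, -1.0]]
wrist_force: [0.3, 0.9, -1.1]
gripper_width: 0.008
gripper_force: 0.0
```

Emit:
{"api": "drive_tool", "payload": {"rows": [[0, 0, 0, -30, 0, 0, 0], [0, 0, 0, -25, 0, 0, 0], [0, 0, 0, -10, 0, 0, 0], [0, 0, 0, 0, 0, 0, 0], [0, 0, 0, 0, 0, 0, 0]]}}

```text
time_s: 15.28
tcp_pos: [0.3816, -0.2572, 0.0615]
ee_rot: [[0.92, -0.392, -0.001], [-0.392, -0.92, 0.0], [-0.001, 0.0, -1.0]]
wrist_force: [0.6, -0.3, -0.4]
gripper_width: 0.003
gripper_force: 0.0
```

Emit:
{"api": "drive_tool", "payload": {"rows": [[0, 0, 0, -10, 0, 0, 0], [0, 0, 0, -4, 0, 0, 0], [0, 0, 0, -3, 0, 0, 0], [0, 0, 0, -2, 0, 0, 0], [0, 0, 0, 0, 0, 0, 0]]}}

```text
time_s: 15.7
tcp_pos: [0.3824, -0.2574, 0.0434]
ee_rot: [[0.92, -0.393, 0.002], [-0.393, -0.92, -0.001], [0.002, -0.0, -1.0]]
wrist_force: [0.2, 1.1, 3.3]
gripper_width: 0.006
gripper_force: 1.8
```

Emit:
{"api": "drive_tool", "payload": {"rows": [[0, 0, 0, 0, 0, 0, 0], [0, 0, 0, 0, 0, 0, 0]]}}

```text
time_s: 15.87
tcp_pos: [0.3824, -0.2574, 0.0435]
ee_rot: [[0.92, -0.393, 0.002], [-0.393, -0.92, -0.001], [0.002, -0.0, -1.0]]
wrist_force: [0.8, 1.7, 4.1]
gripper_width: 0.006
gripper_force: 1.8
```

Emit:
{"api": "drive_tool", "payload": {"rows": [[0, 0, 0, -1, 0, 0, 0], [0, 0, 0, 0, 0, 0, 0], [0, 0, 0, 0, 0, 0, 0]]}}

```text
time_s: 16.12
tcp_pos: [0.3824, -0.2574, 0.043]
ee_rot: [[0.92, -0.392, 0.002], [-0.392, -0.92, -0.001], [0.002, -0.0, -1.0]]
wrist_force: [0.4, 3.2, 10.8]
gripper_width: 0.005
gripper_force: 5.5
```

Emit:
{"api": "drive_tool", "payload": {"rows": [[0, 0, 0, 40, 0, 0, 0], [0, 0, 0, 40, 0, 0, 0], [0, 0, 0, 40, 0, 0, 0], [0, 0, 0, 40, 0, 0, 0], [0, 0, 0, 0, 0, 0, 0]]}}

```text
time_s: 16.53
tcp_pos: [0.3855, -0.2592, 0.2096]
ee_rot: [[0.92, -0.392, 0.015], [-0.391, -0.92, -0.007], [0.016, 0.0, -1.0]]
wrist_force: [1.0, -0.6, 0.2]
gripper_width: 0.006
gripper_force: 0.0
```

Emit:
{"api": "drive_tool", "payload": {"rows": [[0, 0, 0, 0, 0, 0, 0], [0, 0, 0, 0, 0, 0, 0], [0, 0, 0, 0, 0, 0, 0], [0, 0, 0, 0, 0, 0, 0], [0, 0, 0, 0, 0, 0, 0]]}}

```text
time_s: 16.95
tcp_pos: [0.3809, -0.2571, 0.2004]
ee_rot: [[0.92, -0.393, -0.003], [-0.393, -0.92, 0.001], [-0.003, 0.0, -1.0]]
wrist_force: [0.0, -0.6, 0.7]
gripper_width: 0.0
gripper_force: 0.0
```

```bash
python3 -c "
from station import *
print(finish_job())"
```

```text
the job is handed in; nothing more can be done
None
```

I pressed the record key, pointed for two seconds each at the hood with the opening and at the engine bay, pressed the key again, moved clear and handed the job in at about 17 s; no verdict came back, and I took no final picture to check that nothing had shifted.

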